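Stand the face-down phone up on its desk stand

ROBOT

A 6-joint arm with a two-finger parallel gripper is mounted at the origin on the work surface. World frame = base frame: x ahead of the robot, y to its left, z up, the work surface at z = 0. Lengths are in mm, angles in rad, forces in N, time in s.
With the tool pointing down it reaches from about 275 to 1000 mm from the base axis. Payload 8.4 kg.
Tool frame: the origin (TCP) lies midway between the tips of the shut fingers; the grasp point (between the pads) lies grip_depth behind it (grip_depth is the distance from the TCP to the grasp point, in mm); z points along the fingers, y is the line along which they close (so a half turn about z gives the same grasp; the last joint's range is limited). The gripper opens to 85 mm and grips with 20 to 120 N. Pads are 22 mm wide; open, the fingers measure 114 mm over their backs; the gripper's body (76 mm by 85 mm) begins 54 mm behind the grasp point. The pads swing forward as they close: fully open they stand 13 mm farther back than shut.
Start: joints at [1.315, 0.353, 1.633, -0, 1.155, -0.002], TCP at [156.926, 604.981, 231.281] pointing down, gripper open.
Joint ranges: [-2.63, 2.63], [-0.92, 2.1], [0.06, 2.66], [-1.3, 4.44], [0, 2.69], [-3.02, 3.02]. Speed limits (rad/s): [2.22, 2.22, 2.79, 3.14, 3.14, 3.14].

INTERFACE

Orientations are given as [roll, pitch, yaw] about the fixed x, y, z axes, in that order (R = Rz(yaw) Ry(pitch) Rx(roll)).
In Python, from rig import * gives the robot as it stands.
- The arm moves only by the shell command python3 -m creep 'ROWS' [FORCE]. ROWS is JSON, a list of rows, each an object of numbers: "x", "y", "z": the shift along the tool's x, y, z in mm; "rx", "ry", "rz": the turn, a rotation vector about the tool's x, y, z in rad; "hand": the finger opening in mm, from 0 to 85.4. A call has 1 to 20 rows; each row shifts and turns the commanded pose from where the row before left it, along the tool's axes as they then stand; what a row does not reach is not made up. A row lasts 1/8 s, in which the tool goes at most 62.5 mm and 10.7 degrees, less where a joint would pass 70% of its speed; a pose out of reach is approached as far as the arm can. A call with a gripper value outside its range is refused whole. The fingers move at their own pace and stop on an object; FORCE is the grip in N (left out, the last holds). Time passes only in rows, so rows that do not move let the fingers close. It gives the time, the measured TCP pose, the force, the opening and the grip force at its end, in the units of the state.
- sense(): the state, without advancing time (a new reading comes with each control period).
- grab_frame(name): name is "scene" or "top"; returns the picture (400x640x3 uint8, red, green, blue); there is no depth.
- get_calibration(name): a dict with "K" (3x3 intrinsics, pixels), "k1" (the pictures are not rectified: a ray, as slopes to the right and down, at radius r is drawn at 1 + k1 r^2 times it, then the intrinsics apply), "R" (3x3) and "t" (3): a world point X has camera coordinates R X + t. Camera axes: x right, y down, z forward; pixel columns grow to the right and rows downward; lengths in mm; the calibration is good to about 2 mm. A picture is of the moment at which its call begins. get_calibration takes no time and is no camera call.
- sign_off(): hands the job in; it is judged then, once.
The state is a dict: "clock": time; "qpos": joint angles; "qvel": joint speeds; "joint_efforts": joint torques, N m; "eef_pos": TCP position; "tcp_rot": TCP orientation; "contact_force": force on the tool from outside, world axes, zero at the start; "wrist_torque": the same for the moment, N m; "opening": opening from 0.0 (shut) to 1.0 (fully open); "grasp_force": force on a finger pad.
Only numpy, scipy, OpenCV 4.12 (cv2) and the standard library are available. Lean on these libraries where they do the work, as an engineer would, in place of code of your own. Each camera call takes 0.05 s, during which the arm holds its last target. There are 200 camera calls.

TASK

My phone is lying face down on the desk. Stand it up on the phone stand the way it is meant to be used: the right way up with the camera end at the top, the bottom edge down in the two hooks and centred, the back leaning against the sloping plate and the screen facing out. Set it into its seat in the hand rather than dropping it, let go of it, and leave the other things on the desk where they are.

Things in the scene. Friction and masses are not known exactly. Their poses are not given: they have to be found in the camera images.
- phone: Smartphone in a blue case, 138 x 66 x 9 mm, about 180 g, loose. Starts face down on the desk: dark glass screen below, blue back with a small dark camera strip in one corner up. Origin: middle of the screen face; z out of the back, x along the length to the camera end (its top), y across. It fills x -69..69, y -33..33, z 0..9 mm; the strip (x 47, y 23 mm) is practically flush.
- phone_foot (a point): Middle of the phone's bottom (charging) edge face: x -69, y 0, z 4.5 mm in the phone's frame, axes as the phone's.
- stand: Dark grey metal phone stand, stuck to the desk. Origin: centre of the underside of its base plate (110 deep x 84 wide x 6 mm); front towards its -x, z up. A flat backrest plate, 56 wide, 85 long, 5 mm thick, rises from front to rear (+x) at 50 degrees to the desk, held from behind by a neck 36 mm wide. A phone on it sticks out some 50 mm past the plate's top.
- stand_seat (a point): On the stand: mid-width of the inner corner where the backrest's face meets the ledge; x -35, y 0, z 34 mm in the stand's frame, same axes. The ledge is two prongs (18 mm wide, at y -19 and 19) square to the plate, 18 mm deep inside, with hooked ends 4 mm thick, 10 mm above the ledge. A well-seated phone's foot is 4.5 mm from here, straight out from the plate.
- stand_top (a point): On the stand: middle of the upper edge of the backrest's face, 85 mm up the slope from stand_seat. Axes as the stand's.
- calculator: White desk calculator, 150 x 105 x 20 mm, loose bystander, lying flat. Origin: centre of the underside.
- mouse: Black wireless mouse, 104 x 58 x 35 mm, loose bystander. Origin: centre of the underside.
- stapler: Red and black stapler, 135 x 34 x 57 mm high, loose bystander. Origin: centre of the underside.
- notes: Block of sticky notes in three colours, 76 x 76 x 30 mm, loose bystander. Origin: centre of the underside.
- mug: White coffee mug, 80 mm across, 92 mm high, handle to its +y, loose bystander. Origin: centre of the underside.
- pen_cup: Square dark metal pen cup 80 x 80 x 95 mm with pens standing up to 165 mm high, loose bystander. Origin: centre of the underside.
- notebook: Small green notebook, 150 x 108 x 15 mm, loose bystander, lying flat. Origin: centre of the underside.
Mind the look-alikes: they are no part of the job. What is shaped like the stand but purple is not meant. What is meant by the phone is not brown, and is the larger of those in its own colour.

How it is judged (in metres and radians):
On the way:
1. the phone is set down to its seat while still in the fingers, screen out (bottom edge within 3 cm of the seat corner) (contact force between the fingers and phone above 0.5 N and distance between phone_foot and stand_seat below 0.03 m and angle between phone's own z axis and vertical above 1.9 rad), for 0.1 s.
At the end, for the whole second after the job is handed in: The phone rests on the stand, released and still: camera end up, leaning back 40 degrees from upright (31.5 to 48.5), its back to the backrest (screen out), square to the stand within 10 degrees, the middle of its bottom edge within 18 mm of the seat corner (angle between phone's own x axis and vertical between 0.55 and 0.85 rad and angle between phone's own z axis and vertical above 1.9 rad and angle between the y axis of phone and the y axis of stand, either way round below 0.17 rad and distance between phone_foot and stand_seat below 0.018 m and contact force between phone and stand above 0.3 N and linear speed of phone below 0.02 m/s and angular speed of phone below 0.1 rad/s); the robot touches nothing.
It fails at once if a bystander is shoved more than 3 cm or knocked over (distance of any of calculator, mouse, stapler, notes, mug, pen_cup, notebook from where it was at the start of the episode above 0.03 m or angle between any of mug, pen_cup's own z axis and vertical above 0.5 rad).
It also fails if it takes over 64 s, if anything falls off the work surface, if the arm or the gripper's body presses on something with over 40 N, if the wrist force passes 120 N, or if a joint passes its speed limit or range.

## Working session

There is one attempt and no reset: what is moved stays moved. The work goes in short steps, Python scripts to look and compute and a shell command to move; the robot and the scene stay as the last step left them, time stands still between calls to the robot, and variables do not carry over. Pictures are saved under pics/ and viewed, at most 14 in all, crops included, and the job is handed in when it is done.

```bash
mkdir -p pics; ls; python3 - <<'E'
from rig import *
import cv2
for n in("scene","top"):
    f=grab_frame(n); cv2.imwrite(f"pics/{n}0.png",f[:,:,::-1])
    c=get_calibration(n); print(n,c)
s=sense(); print(s)
E
```

```text
pics
scene {'K': array([[418.10741712,   0.        , 314.62246584],
       [  0.        , 418.10741712, 200.18837114],
       [  0.        ,   0.        ,   1.        ]]), 'k1': 0.03787152178507483, 'R': array([[ 8.62756862e-01,  5.05618693e-01,  5.77439240e-04],
       [ 3.67708572e-01, -6.26650761e-01, -6.87094775e-01],
       [-3.47046110e-01,  5.93008062e-01, -7.26567572e-01]]), 't': array([-504.2279142 , -142.06811024, 1535.76862231])}
top {'K': array([[450.3507475 ,   0.        , 328.87349319],
       [  0.        , 450.3507475 , 207.57487945],
       [  0.        ,   0.        ,   1.        ]]), 'k1': -0.08895991543532171, 'R': array([[-0.01612282, -0.9997969 ,  0.01209228],
       [-0.9945864 ,  0.0147948 , -0.10285431],
       [ 0.10265451, -0.01368512, -0.99462293]]), 't': array([   3.45876143,  581.42440394, 1588.09140821])}
{'clock': 0.1, 'qpos': array([ 1.31460573e+00,  3.53616651e-01,  1.63403921e+00,  9.39562043e-06,
        1.15516827e+00, -2.40592576e-03]), 'qvel': array([ 0.0017458 , -0.00081944, -0.00113342,  0.00219978, -0.00080807,
        0.0010585 ]), 'joint_efforts': array([ 8.88940995e-04, -6.06360126e+01, -3.42816389e+01,  1.26594814e-04,
        3.93275972e-03,  3.12496934e-05]), 'eef_pos': array([156.81591805, 604.5870962 , 230.62194951]), 'tcp_rot': array([-3.14036120e+00, -1.15538330e-05,  2.88780418e+00]), 'contact_force': array([ 0.05583429, -0.62032121,  0.12675075]), 'wrist_torque': array([-0.03184917,  0.01886298, -0.01740701]), 'grasp_force': 0.0, 'opening': 1.001841397765668}
```

View pics/top0.png

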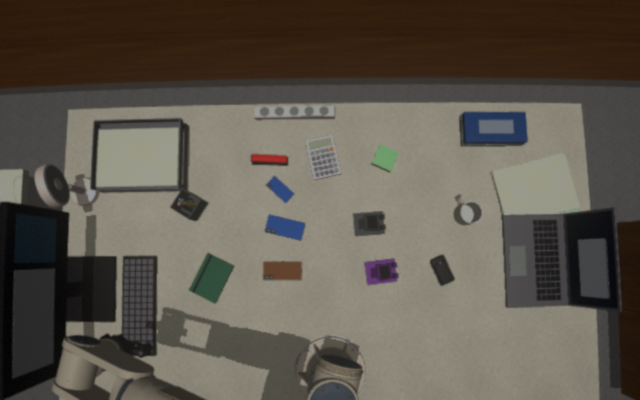

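View pics/scene0.png

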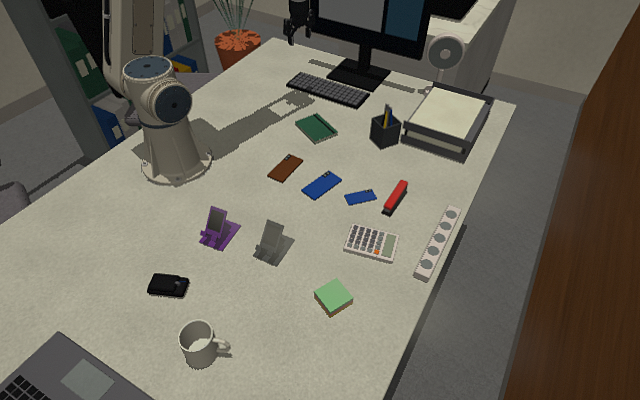

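The top view shows the possible phones: a large blue one at (285,228), a small blue one at (280,189) and a brown one at (282,270). The possible stands are grey at (369,223) and purple at (381,271). I choose the large blue phone and the grey stand. In the scene view they are at (322,185) and (272,243).

```bash
cat > h.py <<'E'
from rig import *
import cv2, numpy as np
C={n:get_calibration(n) for n in("scene","top")}
def ray(n,p):
    c=C[n]; D=np.array([c["k1"],0,0,0,0.])
    u=cv2.undistortPoints(np.array([[p]],float),c["K"],D)[0,0]
    d=c["R"].T@np.array([u[0],u[1],1]); return -c["R"].T@c["t"], d/np.linalg.norm(d)
def onz(n,p,z):
    o,d=ray(n,p); return o+d*(z-o[2])/d[2]
def two(p,q):
    A=[];b=[]
    for n,x in(("top",p),("scene",q)):
        o,d=ray(n,x); P=np.eye(3)-np.outer(d,d); A.append(P); b.append(P@o)
    return np.linalg.lstsq(np.vstack(A),np.hstack(b),rcond=None)[0]
def proj(n,X):
    c=C[n]; return cv2.projectPoints(np.array(X,float).reshape(-1,1,3),cv2.Rodrigues(c["R"])[0],c["t"],c["K"],np.array([c["k1"],0,0,0,0.]))[0][:,0]
def biggest(m,near):
    cs,_=cv2.findContours(m.astype(np.uint8),cv2.RETR_EXTERNAL,cv2.CHAIN_APPROX_NONE)
    cs=[c for c in cs if cv2.contourArea(c)>60]
    return min(cs,key=lambda c:np.hypot(*(c[:,0].mean(0)-near)))
E
python3 - <<'E'
from h import *
for n,near,nb in(("top",(285,228),(280,189)),("scene",(322,185),(360,197))):
    f=cv2.imread(f"pics/{n}0.png"); b,g,r=[f[:,:,i].astype(int) for i in range(3)]
    m=cv2.morphologyEx(((b-r>35)&(b-g>20)).astype(np.uint8),cv2.MORPH_CLOSE,np.ones((7,7)))
    for q in(near,nb):
        c=biggest(m,q)[:,0]
        P=np.array([onz(n,p+0.0,9)[:2] for p in c],np.float32)
        rc=cv2.minAreaRect(P); print(n,q,rc,"\n",np.round(cv2.boxPoints(rc)).tolist())
t=cv2.imread("pics/top0.png"); s=cv2.imread("pics/scene0.png")
a=cv2.resize(t[165:250,250:400],None,fx=5,fy=5,interpolation=2)[:,:750]
b=cv2.resize(s[160:280,210:390],None,fx=4.1,fy=4.1,interpolation=2)
cv2.imwrite("pics/cropt.png",a); cv2.imwrite("pics/crops.png",b)
E
```

```text
top (285, 228) ((515.3132934570312, 156.21315002441406), (134.19190979003906, 62.37322998046875), 75.17740631103516) 
 [[468.0, 99.0], [528.0, 83.0], [563.0, 213.0], [502.0, 229.0]]
top (280, 189) ((654.6905517578125, 173.48439025878906), (97.0600357055664, 44.984588623046875), 46.824241638183594) 
 [[605.0, 153.0], [638.0, 123.0], [704.0, 193.0], [671.0, 224.0]]
scene (322, 185) ((520.7542724609375, 155.53701782226562), (137.8350067138672, 67.27613830566406), 75.36581420898438) 
 [[471.0, 97.0], [536.0, 80.0], [571.0, 214.0], [506.0, 231.0]]
scene (360, 197) ((660.7137451171875, 171.56597900390625), (99.16081237792969, 48.5056037902832), 47.37991714477539) 
 [[609.0, 152.0], [645.0, 119.0], [712.0, 192.0], [676.0, 224.0]]
```

View pics/cropt.png

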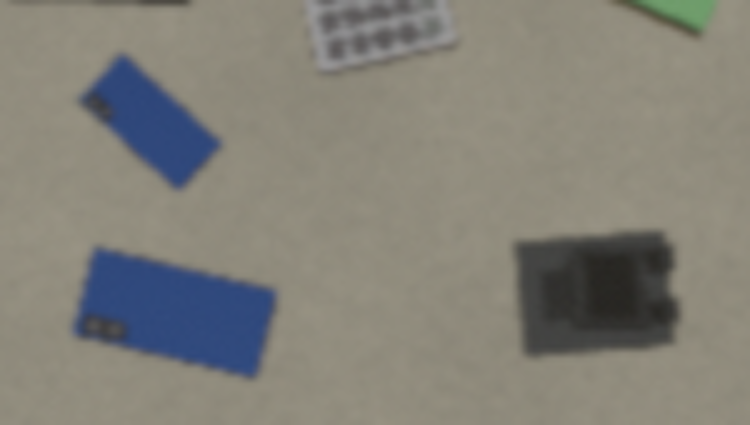

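View pics/crops.png

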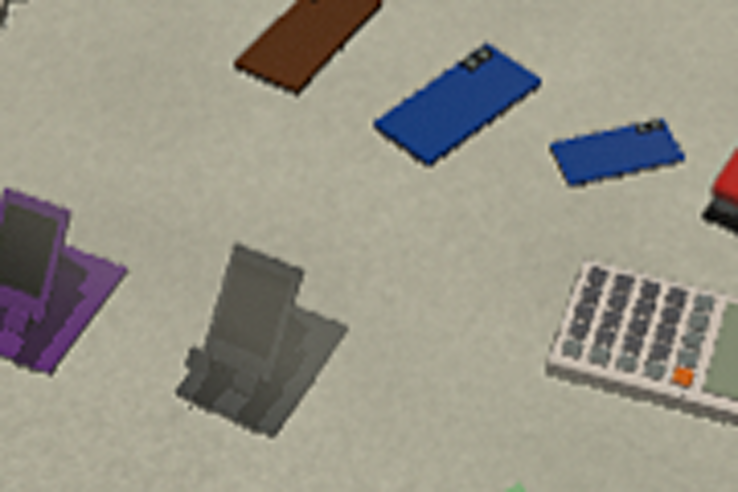

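The crops show the large blue phone with its strip at the lower left in the top view, so the camera end points to +y. The grey stand's hooks are on the right, so its front faces -y. I'll measure the stand from its corners.

```bash
python3 - <<'E'
from h import *
T=lambda u,v:(250+u/5-.4,165+v/5-.4)
S=lambda u,v:(210+u/4.1-.38,160+v/4.1-.38)
u50=np.array([np.cos(np.radians(50)),0,np.sin(np.radians(50))]); seat=np.array([-35,0,34.])
top=seat+85*u50
L=[("top",T(515,243),(55,42,6)),("top",T(530,355),(55,-42,6)),("top",T(675,343),(-55,-42,6)),("top",T(663,233),(-55,42,6)),
("scene",S(348,325),(55,42,6)),("scene",S(272,437),(-55,42,2)),("scene",S(178,392),(-55,-42,6)),
("scene",S(237,245),top+[0,-28,0]),("scene",S(303,268),top+[0,28,0])]
# top-view handedness: rear edge is left; stand +y = world -x side check
def fit(L,sw):
    A=[];B=[]
    for n,p,m in L:
        m=np.array(m,float)*[1,sw,1]; A.append(m[:2]); B.append(onz(n,p,m[2])[:2])
    A=np.array(A);B=np.array(B);a=A-A.mean(0);b=B-B.mean(0)
    th=np.arctan2((a[:,0]*b[:,1]-a[:,1]*b[:,0]).sum(),(a*b).sum())
    R=np.array([[np.cos(th),-np.sin(th)],[np.sin(th),np.cos(th)]]);t=B.mean(0)-R@A.mean(0)
    return t,np.degrees(th),B-(A@R.T+t)
for sw in(1,-1):
  for nm,l in(("all",L),("top",L[:4]),("scene",L[4:])):
    t,th,r=fit(l,sw); print(sw,nm,t.round(1),th.round(1),np.abs(r).max().round(1)); 
    if nm=="all": print(r.round(1).tolist())
E
```

```text
1 all [ 536.4 -150.5] 62.7 118.7
[[37.7, -9.7], [-118.7, 19.6], [-61.3, 11.6], [93.9, -20.4], [41.7, -8.1], [97.5, -19.9], [-55.7, 14.5], [-68.4, 16.1], [33.2, -3.7]]
1 top [ 524.3 -150.2] 90.4 85.6
1 scene [ 545.  -153.9] 40.7 95.4
-1 all [ 526.6 -148.5] 94.1 4.8
[[-2.6, -1.5], [-0.5, -4.6], [-1.5, -0.7], [-4.8, -0.2], [1.4, 0.2], [-1.1, 0.3], [4.1, 2.2], [4.5, 1.2], [0.6, 3.0]]
-1 top [ 524.3 -150.2] 94.2 2.8
-1 scene [ 528.5 -147. ] 93.8 2.7
```

```bash
python3 -c "
import rig;print([n for n in dir(rig) if not n.startswith('_')]); print(getattr(rig,'grip_depth',None))"
python3 -m creep '[{"rx":0.15,"ry":-0.04,"z":-10},{"rx":0.15,"ry":-0.04,"z":-10},{"rx":0.15,"ry":-0.04,"z":-10},{"x":-20},{}]'
python3 -c "
from rig import *
s=sense();print(s['qpos'],s['eef_pos'],s['tcp_rot'])"
```

```text
['MotionError', 'get_calibration', 'grab_frame', 'grip_depth', 'sense', 'sign_off']
18.700000000000003
[ 1.31460573e+00  3.53616651e-01  1.63403921e+00  9.39562043e-06
  1.15516827e+00 -2.40592576e-03] [156.81591805 604.5870962  230.62194951] [-3.14036120e+00 -1.15538330e-05  2.88780418e+00]schema error: expected keys x, y, z, rx, ry, rz, hand
```

```bash

python3 -m creep '[{"x":0,"y":0,"z":-10,"rx":0.15,"ry":-0.04,"rz":0,"hand":85},{"x":0,"y":0,"z":-10,"rx":0.15,"ry":-0.04,"rz":0,"hand":85},{"x":0,"y":0,"z":-10,"rx":0.15,"ry":-0.04,"rz":0,"hand":85},{"x":-20,"y":0,"z":0,"rx":0,"ry":0,"rz":0,"hand":85},{"x":0,"y":0,"z":0,"rx":0,"ry":0,"rz":0,"hand":85}]'
python3 -c "
from rig import *
s=sense();print(s['qpos'],s['eef_pos'],s['tcp_rot'])"
```

```text
clock: 0.72
eef_pos: [177.6, 604.6, 262.4]
tcp_rot: [-2.69, 0.116, 2.913]
contact_force: [0.1, -1.1, 0.6]
opening: 0.999
grasp_force: 0.0
[ 1.33994057  0.59920218  1.25503692 -0.10699982  1.7401358   0.03065312] [177.63386815 604.63091219 262.41340145] [-2.69029509  0.11612642  2.91303689]
```

```bash
cat > k.py <<'E'
import numpy as np
from scipy.spatial.transform import Rotation as Ro
from scipy.optimize import least_squares
def RR(q,sg=1):
    return Ro.from_euler('ZYZYZ',[q[0],q[1]+q[2],sg*q[3],q[4],q[5]+np.pi/2])
def fk(q,P,sg=1):
    H,a1,L1,e,L2,Lt=P
    b=np.array([a1,0,H])+Ro.from_euler('y',q[1]).apply([0,0,L1])+Ro.from_euler('y',q[1]+q[2]).apply([e,0,L2])
    R=RR(q,sg); return Ro.from_euler('z',q[0]).apply(b)+R.apply([0,0,Lt]),R
E
python3 - <<'E'
from k import *
q=[ 1.33994057,0.59920218,1.25503692,-0.10699982,1.7401358,0.03065312]
for sg in(1,-1): print(sg,RR(q,sg).as_euler('xyz'))
D=[([1.31460573,.353616651,1.63403921,0,1.15516827,-.0024],[156.8159,604.587,230.622]),(q,[177.63386815,604.63091219,262.41340145])]
f=lambda P:np.hstack([fk(q,P)[0]-p for q,p in D]+[(P-[350,50,450,0,450,230])*.003])
r=least_squares(f,[350,50,450,0,450,230]);print(r.x.round(1),f(r.x).round(2))
E
```

```text
Traceback (most recent call last):
  File "k.py", line 5, in RR
    return Ro.from_euler('ZYZYZ',[q[0],q[1]+q[2],sg*q[3],q[4],q[5]+np.pi/2])
           ~~~~~~~~~~~~~^^^^^^^^^^^^^^^^^^^^^^^^^^^^^^^^^^^^^^^^^^^^^^^^^^^^
  File "scipy/spatial/transform/_rotation.pyx", line 1413, in scipy.spatial.transform._rotation.Rotation.from_euler
ValueError: Expected axis specification to be a non-empty string of upto 3 characters, got ZYZYZ
```

```bash
sed -i "s/return Ro.from_euler('ZYZYZ'.*/return Ro.from_euler('ZYZ',[q[0],q[1]+q[2],sg*q[3]])*Ro.from_euler('YZ',[q[4],q[5]+np.pi\/2])/" k.py
python3 - <<'E'
from k import *
q=[ 1.33994057,0.59920218,1.25503692,-0.10699982,1.7401358,0.03065312]
for sg in(1,-1): print(sg,RR(q,sg).as_euler('xyz'))
D=[([1.31460573,.353616651,1.63403921,0,1.15516827,-.0024],[156.8159,604.587,230.622]),(q,[177.63386815,604.63091219,262.41340145])]
for sg in(1,-1):
  f=lambda P:np.hstack([fk(q,P,sg)[0]-p for q,p in D]+[(P-[350,50,450,0,450,230])*.003])
  r=least_squares(f,[350,50,450,0,450,230]);print(r.x.round(1),f(r.x).round(2))
E
```

```text
1 [-2.69029509  0.11612642  2.9130369 ]
-1 [-2.6846167  -0.08922528  2.85305457]
[331.8  36.3 528.8  81.8 479.8 328.2] [ 1.46 -0.38  0.   -0.03  0.   -0.   -0.05 -0.04  0.24  0.25  0.09  0.29]
[ -42.5  596.8 -415.9 -377.7   20.1 -326. ] [ 1.44 -0.44 -0.05 -0.24  0.12  0.06 -1.18  1.64 -2.6  -1.13 -1.29 -1.67]
```

```bash
cat >> k.py <<'E'
P0=np.array([331.8,36.3,528.8,81.8,479.8,328.2])
LO=np.array([-2.63,-.92,.06,-1.3,0,-3.02]);HI=np.array([2.63,2.1,2.66,4.44,2.69,3.02])
def ik(p,R,q0,P=P0):
    def f(q):
        x,r=fk(q,P); return np.hstack([(x-p)/300,(R.inv()*r).as_rotvec()])
    s=least_squares(f,np.clip(q0,LO+.01,HI-.01),bounds=(LO,HI)); return s.x,np.abs(s.fun).max()
PH=(np.array([518,156,0.]),Ro.from_euler('z',75.3,degrees=True))
ST=(np.array([526.6,-148.5,0.]),Ro.from_euler('z',94.1,degrees=True))
# target phone pose
c,s=np.cos(np.radians(50)),np.sin(np.radians(50))
RF=ST[1]*Ro.from_matrix(np.array([[c,0,s],[0,-1,0],[s,0,-c]]).T.T)
def target(off=4.5,up=0):  # off: foot centre distance from plate, up: along slope
    foot=ST[0]+ST[1].apply(np.array([-35,0,34])+off*np.array([-s,0,c])+up*np.array([c,0,s]))
    return foot-RF.apply([-69,0,4.5]),RF
def grasp(a,flip,d=42,low=1.5):
    a=np.radians(a); z=np.array([-np.sin(a),0,-np.cos(a)]); y=np.array([0,1.,0])*flip; x=np.cross(y,z)
    sx=-np.sign(x[2]); # pad corner that is low
    tcp=np.array([d,0,4.5])
    corner=sx*11*x  # from TCP
    tcp=np.array([d,0,low])-corner
    tcp=tcp+np.array([0,0,0]) 
    return tcp,Ro.from_matrix(np.array([x,y,z]).T)
E
python3 - <<'E'
from k import *
print(RF.as_matrix().round(2))
for a in(45,50,55,60):
  for fl in(1,-1):
    g,Rg=grasp(a,fl)
    o=[]
    for nm,(p,R) in(("grasp",PH),("final",target())):
        best=None
        for q4 in(-1.2,0,1.5,4.3):
          for q6 in(-2,0,2):
            q,e=ik(p+R.apply(g),R*Rg,[.4,.7,1.4,q4,1.5,q6])
            if best is None or e<best[1]:best=(q,e)
        print(a,fl,nm,(p+R.apply(g)).round(0),best[0].round(2),best[1].round(4))
E
```

```text
[[-0.05  1.   -0.05]
 [ 0.64  0.07  0.76]
 [ 0.77  0.   -0.64]]
45 1 grasp [527. 189.   9.] [ 0.61  0.92  1.49 -0.48  1.41 -2.02] 0.0
45 1 final [ 524. -117.  113.] [ 0.4   0.99  1.85 -1.24  1.58  1.28] 0.0
45 -1 grasp [527. 189.   9.] [ 0.61  0.92  1.49 -0.48  1.41  1.12] 0.0
45 -1 final [ 524. -117.  113.] [ 0.4   0.99  1.85 -1.24  1.58 -1.86] 0.0
50 1 grasp [527. 190.  10.] [ 0.63  0.97  1.44 -0.51  1.49 -2.01] 0.0
50 1 final [ 524. -116.  113.] [ 0.39  0.93  1.88 -1.21  1.51  1.25] 0.0
50 -1 grasp [527. 190.  10.] [ 0.63  0.97  1.44 -0.51  1.49  1.13] 0.0
50 -1 final [ 524. -116.  113.] [ 0.39  0.93  1.88 -1.21  1.51 -1.89] 0.0
55 1 grasp [527. 191.  11.] [ 0.65  1.02  1.39 -0.53  1.58 -2.  ] 0.0
55 1 final [ 524. -115.  113.] [ 0.38  0.87  1.9  -1.19  1.44  1.21] 0.0
55 -1 grasp [527. 191.  11.] [ 0.65  1.02  1.39 -0.53  1.58  1.14] 0.0
55 -1 final [ 524. -115.  113.] [ 0.38  0.87  1.9  -1.19  1.44 -1.93] 0.0
60 1 grasp [527. 191.  11.] [ 0.66  1.07  1.34 -0.56  1.66 -1.99] 0.0
60 1 final [ 524. -114.  114.] [ 0.37  0.81  1.92 -1.16  1.37  1.16] 0.0
60 -1 grasp [527. 191.  11.] [ 0.66  1.07  1.34 -0.56  1.66  1.15] 0.0
60 -1 final [ 524. -114.  114.] [ 0.37  0.81  1.92 -1.16  1.37 -1.98] 0.0
```

```bash
python3 - <<'E'
from h import *
from k import *
f=cv2.imread("pics/top0.png")[180:230,160:220]; cv2.imwrite("pics/cup.png",cv2.resize(np.hstack([f,cv2.imread("pics/scene0.png")[95:145+5,360:420][:50]]),None,fx=6,fy=6,interpolation=2))
print(onz("top",(188,205),95),onz("scene",(385,122),95),onz("scene",(386,140),10))
for a in(40,45,48,50,55):
  g,Rg=grasp(a,-1); t=PH[0]+PH[1].apply(g); z=(PH[1]*Rg).apply([0,0,1]); print(a,(t-z*328).round(),(t-z*200).round())
E
```

```text
[590.93525762 483.62443775  95.        ] [602.28836097 482.08627353  95.        ] [613.99406314 490.97587829  10.        ]
40 [580. 392. 260.] [559. 313. 162.]
45 [586. 413. 241.] [563. 326. 151.]
48 [589. 425. 229.] [565. 333. 144.]
50 [591. 433. 221.] [566. 338. 138.]
55 [595. 450. 199.] [569. 349. 125.]
```

View pics/cup.png

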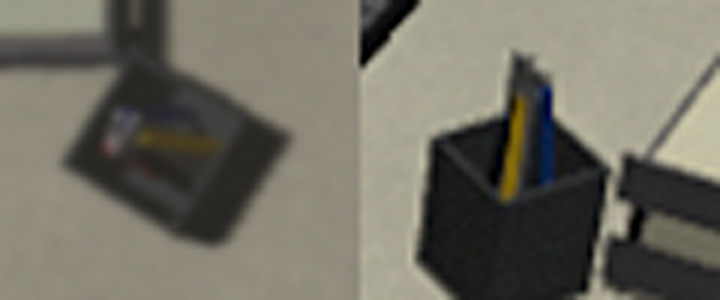

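```bash
cat >> k.py <<'E'
def plan(p,R,q0=None):
    from rig import sense
    s=sense(); Rc=Ro.from_euler('xyz',s['tcp_rot']); rv=(Rc.inv()*R).as_rotvec(); 
    n=int(np.ceil(np.linalg.norm(rv)/.17)); d=R.inv().apply(p-s['eef_pos']); m=int(np.ceil(np.linalg.norm(d)/50))
    print('target',np.round(p,1),'rot total',rv.round(3),'rows',n,'each',(rv/max(n,1)).round(4),'| then shift',d.round(1),'rows',m,'each',(d/max(m,1)).round(1))
    q,e=ik(p,R,s['qpos'] if q0 is None else q0); print('  ik',q.round(2),e.round(4))
E
python3 - <<'E'
from k import *
g,Rg=grasp(45,-1,30,-3)
p=PH[0]+PH[1].apply(g);R=PH[1]*Rg
plan(p+[0,0,150],R)
E
```

```text
target [523.6 177.5 154.8] rot total [ 0.348 -0.175  1.508] rows 10 each [ 0.0348 -0.0175  0.1508] | then shift [-154.   443.1  306.2] rows 12 each [-12.8  36.9  25.5]
  ik [ 0.6   0.69  1.52 -0.48  1.58  1.02] 0.0
```

```bash

python3 -m creep '[{"x":0,"y":0,"z":0,"rx":0.035,"ry":-0.0175,"rz":0.151,"hand":85},{"x":0,"y":0,"z":0,"rx":0.035,"ry":-0.0175,"rz":0.151,"hand":85},{"x":0,"y":0,"z":0,"rx":0.035,"ry":-0.0175,"rz":0.151,"hand":85},{"x":0,"y":0,"z":0,"rx":0.035,"ry":-0.0175,"rz":0.151,"hand":85},{"x":0,"y":0,"z":0,"rx":0.035,"ry":-0.0175,"rz":0.151,"hand":85},{"x":0,"y":0,"z":0,"rx":0.035,"ry":-0.0175,"rz":0.151,"hand":85},{"x":0,"y":0,"z":0,"rx":0.035,"ry":-0.0175,"rz":0.151,"hand":85},{"x":0,"y":0,"z":0,"rx":0.035,"ry":-0.0175,"rz":0.151,"hand":85},{"x":0,"y":0,"z":0,"rx":0.035,"ry":-0.0175,"rz":0.151,"hand":85},{"x":0,"y":0,"z":0,"rx":0.035,"ry":-0.0175,"rz":0.151,"hand":85}]'
python3 -m creep '[{"x":-13,"y":37,"z":25,"rx":0,"ry":0,"rz":0,"hand":85},{"x":-13,"y":37,"z":25,"rx":0,"ry":0,"rz":0,"hand":85},{"x":-13,"y":37,"z":25,"rx":0,"ry":0,"rz":0,"hand":85},{"x":-13,"y":37,"z":25,"rx":0,"ry":0,"rz":0,"hand":85},{"x":-13,"y":37,"z":25,"rx":0,"ry":0,"rz":0,"hand":85},{"x":-13,"y":37,"z":25,"rx":0,"ry":0,"rz":0,"hand":85},{"x":-13,"y":37,"z":25,"rx":0,"ry":0,"rz":0,"hand":85},{"x":-13,"y":37,"z":25,"rx":0,"ry":0,"rz":0,"hand":85},{"x":-13,"y":37,"z":25,"rx":0,"ry":0,"rz":0,"hand":85},{"x":-13,"y":37,"z":25,"rx":0,"ry":0,"rz":0,"hand":85},{"x":-13,"y":37,"z":25,"rx":0,"ry":0,"rz":0,"hand":85},{"x":-11,"y":36,"z":31,"rx":0,"ry":0,"rz":0,"hand":85},{"x":0,"y":0,"z":0,"rx":0,"ry":0,"rz":0,"hand":85},{"x":0,"y":0,"z":0,"rx":0,"ry":0,"rz":0,"hand":85}]'
python3 - <<'E'
from k import *
from h import *
s=sense();x,R=fk(s['qpos'],P0);print(s['qpos'].round(3),x.round(1))
g,Rg=grasp(45,-1,30,-3)
p=PH[0]+PH[1].apply(g);R=PH[1]*Rg
plan(p,R)
cv2.imwrite("pics/pre.png",cv2.resize(grab_frame("scene")[60:260,200:440,::-1],None,fx=3,fy=3))
E
```

```text
clock: 1.98
eef_pos: [176.3, 604.6, 263.9]
tcp_rot: [3.138, 0.785, 1.306]
contact_force: [0.0, -0.7, -0.6]
opening: 0.996
grasp_force: 0.0
clock: 3.72
eef_pos: [521.5, 177.5, 157.0]
tcp_rot: [3.141, 0.785, 1.312]
contact_force: [-0.8, 0.1, 0.4]
opening: 0.998
grasp_force: 0.0
[ 0.613  0.667  1.541 -0.473  1.585  1.027] [513.9 178.4 164. ]
target [523.6 177.5   4.8] rot total [-0.001  0.    -0.002] rows 1 each [-0.0006  0.0001 -0.0017] | then shift [108.    2.1 107.2] rows 4 each [27.   0.5 26.8]
  ik [ 0.6   0.92  1.51 -0.49  1.39  1.12] 0.0
```

View pics/pre.png

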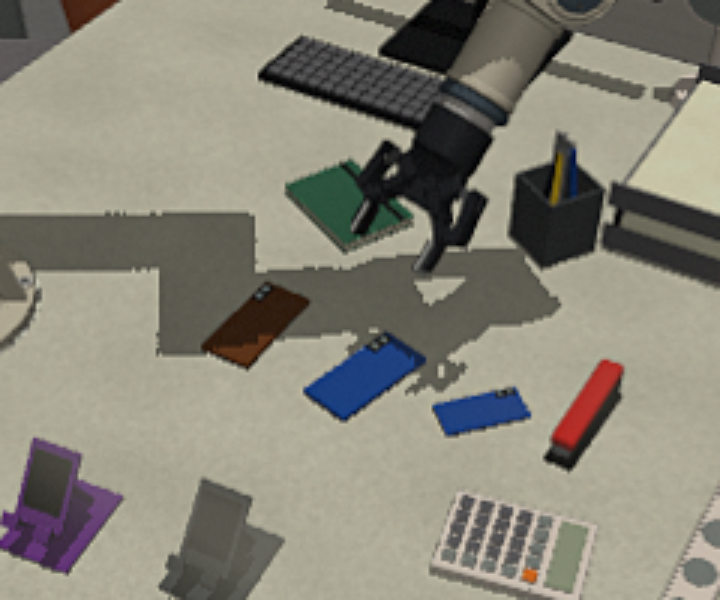

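The gripper is tilted over the phone's camera end (crop 380,340) and well clear of the pen cup (560,205). Next I descend in steps.

```bash

python3 -m creep '[{"x":30,"y":1,"z":30,"rx":0,"ry":0,"rz":0,"hand":85},{"x":30,"y":1,"z":30,"rx":0,"ry":0,"rz":0,"hand":85},{"x":30,"y":0,"z":30,"rx":0,"ry":0,"rz":0,"hand":85},{"x":0,"y":0,"z":0,"rx":0,"ry":0,"rz":0,"hand":85},{"x":0,"y":0,"z":0,"rx":0,"ry":0,"rz":0,"hand":85}]'
python3 - <<'E'
from k import *
from h import *
s=sense();print(s['qpos'].round(3))
g,Rg=grasp(45,-1,30,-3)
p=PH[0]+PH[1].apply(g);R=PH[1]*Rg
plan(p,R)
a=cv2.resize(grab_frame("scene")[115:215,260:390,::-1],None,fx=4,fy=4);b=cv2.resize(grab_frame("top")[190:265,235:305,::-1],None,fx=400/75,fy=400/75)
cv2.imwrite("pics/pre2.png",np.hstack([a,b])[:,:800])
E
```

```text
clock: 4.4
eef_pos: [524.2, 177.9, 30.5]
tcp_rot: [3.14, 0.787, 1.313]
contact_force: [-0.1, 0.4, 1.3]
opening: 0.997
grasp_force: 0.0
[ 0.612  0.838  1.554 -0.482  1.421  1.11 ]
target [523.6 177.5   4.8] rot total [ 0.001  0.001 -0.001] rows 1 each [ 0.0012  0.0011 -0.0006] | then shift [17.8 -0.4 18.5] rows 1 each [17.8 -0.4 18.5]
  ik [ 0.6   0.92  1.51 -0.49  1.39  1.12] 0.0
```

View pics/pre2.png

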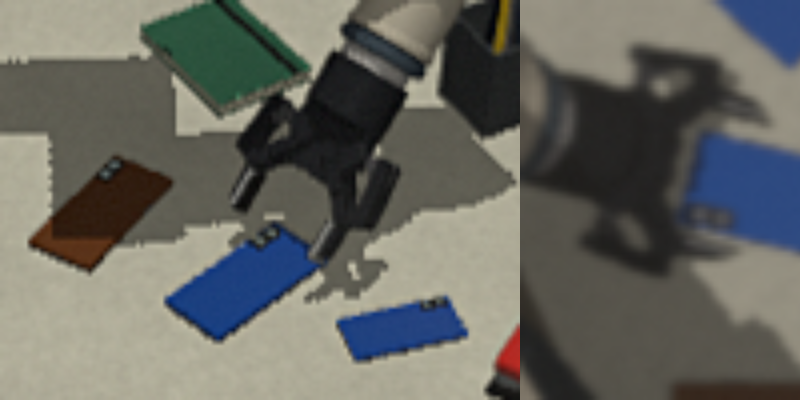

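```bash
python3 - <<'E'
from k import *
from h import *
s=sense();R=Ro.from_euler('xyz',s['tcp_rot']);p=s['eef_pos']
for y in(42.7,-42.7,53,-53):
    X=p+R.apply([0,y,-13]); a=proj("scene",X)[0];b=proj("top",X)[0]
    print(y,X.round(0),"scene crop",((a-[260,115])*4+2).round(),"top crop",((b-[235,190])*400/75+2.5+[520,0]).round())
c=lambda X:None
for d in((69,33),(69,-33),(0,33),(0,-33)):
    X=PH[0]+PH[1].apply([d[0],d[1],9]); a=proj("scene",X)[0];b=proj("top",X)[0]
    print(d,"scene crop",((a-[260,115])*4+2).round(),"top crop",((b-[235,190])*400/75+2.5+[520,0]).round())
E
```

```text
42.7 [568. 176.  40.] scene crop [309. 259.] top crop [752. 118.]
-42.7 [486. 198.  40.] scene crop [237. 211.] top crop [720. 242.]
53 [578. 173.  40.] scene crop [318. 265.] top crop [756. 103.]
-53 [476. 200.  40.] scene crop [229. 205.] top crop [716. 257.]
(69, 33) scene crop [273. 222.] top crop [676. 219.]
(69, -33) scene crop [328. 258.] top crop [701. 125.]
(0, 33) scene crop [218. 260.] top crop [775. 243.]
(0, -33) scene crop [273. 298.] top crop [799. 149.]
```

The predicted fingertips match the image, and the phone is between them with about 8 mm to spare on each side. I descend and close.

```bash

python3 -m creep '[{"x":8,"y":0,"z":8,"rx":0,"ry":0,"rz":0,"hand":85},{"x":6,"y":0,"z":6,"rx":0,"ry":0,"rz":0,"hand":80},{"x":3.5,"y":0,"z":4,"rx":0,"ry":0,"rz":0,"hand":74},{"x":0,"y":0,"z":0,"rx":0,"ry":0,"rz":0,"hand":74},{"x":0,"y":0,"z":0,"rx":0,"ry":0,"rz":0,"hand":74}]' 60
python3 -m creep '[{"x":0,"y":0,"z":0,"rx":0,"ry":0,"rz":0,"hand":64},{"x":0,"y":0,"z":0,"rx":0,"ry":0,"rz":0,"hand":50},{"x":0,"y":0,"z":0,"rx":0,"ry":0,"rz":0,"hand":50},{"x":0,"y":0,"z":0,"rx":0,"ry":0,"rz":0,"hand":50},{"x":0,"y":0,"z":0,"rx":0,"ry":0,"rz":0,"hand":50},{"x":0,"y":0,"z":0,"rx":0,"ry":0,"rz":0,"hand":50}]' 60
```

```text
clock: 5.12
eef_pos: [523.8, 176.5, 3.9]
tcp_rot: [3.141, 0.787, 1.313]
contact_force: [0.0, 0.3, 0.4]
opening: 0.87
grasp_force: 0.0
clock: 5.88
eef_pos: [524.0, 176.9, 4.7]
tcp_rot: [3.14, 0.787, 1.313]
contact_force: [-1.6, 2.5, 5.6]
opening: 0.739
grasp_force: 64.1
```

```bash

python3 -m creep '[{"x":-7,"y":0,"z":-7,"rx":0,"ry":0,"rz":0,"hand":50},{"x":-15,"y":0,"z":-15,"rx":0,"ry":0,"rz":0,"hand":50},{"x":-25,"y":0,"z":-25,"rx":0,"ry":0,"rz":0,"hand":50},{"x":-25,"y":0,"z":-25,"rx":0,"ry":0,"rz":0,"hand":50},{"x":-25,"y":0,"z":-25,"rx":0,"ry":0,"rz":0,"hand":50},{"x":-25,"y":0,"z":-25,"rx":0,"ry":0,"rz":0,"hand":50},{"x":-25,"y":0,"z":-25,"rx":0,"ry":0,"rz":0,"hand":50},{"x":-20,"y":0,"z":-20,"rx":0,"ry":0,"rz":0,"hand":50},{"x":-10,"y":0,"z":-10,"rx":0,"ry":0,"rz":0,"hand":50},{"x":0,"y":0,"z":0,"rx":0,"ry":0,"rz":0,"hand":50},{"x":0,"y":0,"z":0,"rx":0,"ry":0,"rz":0,"hand":50}]'
python3 - <<'E'
from k import *
from h import *
for n in("scene","top"): cv2.imwrite(f"pics/lift_{n}.png",grab_frame(n)[:,:,::-1])
s=cv2.imread("pics/lift_scene.png");t=cv2.imread("pics/lift_top.png")
cv2.imwrite("pics/lift.png",np.hstack([cv2.resize(s[70:220,270:400],(390,450)),cv2.resize(t[160:280,230:330],(375,450))]))
s=sense();R=Ro.from_euler('xyz',s['tcp_rot']);p=s['eef_pos'];print(p,s['qpos'].round(3))
# expected phone pose if it stayed horizontal
from scipy.spatial.transform import Rotation
g,Rg=grasp(45,-1,30,-3)
Rp=R*Rg.inv();pp=p-Rp.apply(g)
for d in((69,33),(69,-33),(-69,-33),(-69,33)):
    X=pp+Rp.apply([d[0],d[1],9]);a=proj("scene",X)[0];b=proj("top",X)[0]
    print(d,X.round(0),((a-[270,70])*3).round(),((b-[230,160])*3.75+[390,0]).round())
E
```

```text
clock: 7.25
eef_pos: [523.4, 176.8, 253.3]
tcp_rot: [-3.14, 0.788, 1.314]
contact_force: [0.9, -0.1, -2.0]
opening: 0.738
grasp_force: 65.8
[523.3509967  176.76309902 253.04755668] [ 0.611  0.564  1.485 -0.482  1.728  0.95 ]
(69, 33) [503. 230. 257.] [179. 124.] [478. 249.]
(69, -33) [567. 214. 257.] [225. 151.] [498. 171.]
(-69, -33) [532.  80. 258.] [129. 211.] [661. 211.]
(-69, 33) [468.  97. 258.] [ 82. 181.] [641. 289.]
```

View pics/lift.png

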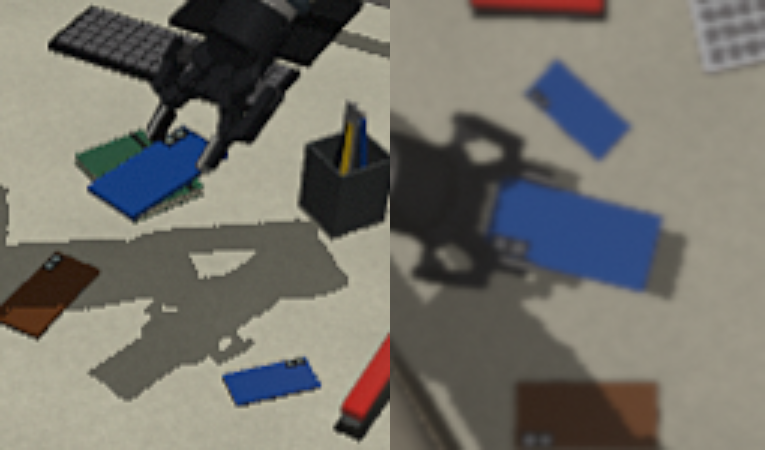

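The phone is held nearly level. Next I triangulate its foot corners to get its pose in the hand.

```bash
cat > m.py <<'E'
from k import *
from h import *
def quad(n,fn,pred):
    f=cv2.imread(fn); b,g,r=[f[:,:,i].astype(int) for i in range(3)]
    m=cv2.morphologyEx(((b-r>35)&(b-g>20)).astype(np.uint8),cv2.MORPH_OPEN,np.ones((2,2)))
    c=biggest(m,pred.mean(0))[:,0].astype(float)
    # line fits to edges near the predicted edges (excluding ends)
    def edge(i,j):
        a,b2=pred[i],pred[j]; t=(b2-a)/np.linalg.norm(b2-a); L=np.linalg.norm(b2-a)
        d=c-a; al=d@t; pe=np.abs(d[:,0]*t[1]-d[:,1]*t[0]); k=(pe<5)&(al>.12*L)&(al<.88*L)
        v=cv2.fitLine(c[k].astype(np.float32),cv2.DIST_HUBER,0,.01,.01).ravel(); 
        nn=np.array([-v[1],v[0]]); o=v[2:]-pred.mean(0); 
        return v[:2],v[2:]+.5*nn*np.sign(nn@o)
    def x(e,f):
        A=np.array([e[0],-f[0]]).T; s=np.linalg.solve(A,f[1]-e[1]); return e[1]+s[0]*e[0]
    E=[edge(i,(i+1)%4) for i in range(4)]
    return np.array([x(E[(i-1)%4],E[i]) for i in range(4)])
E
python3 - <<'E'
from m import *
s=sense();R=Ro.from_euler('xyz',s['tcp_rot']);p=s['eef_pos']
g,Rg=grasp(45,-1,30,-3)
Rp=R*Rg.inv();pp=p-Rp.apply(g)
M=np.array([(69,33,9),(69,-33,9),(-69,-33,9),(-69,33,9.)])
X=pp+Rp.apply(M)
Q={n:quad(n,f"pics/lift_{n}.png",proj(n,X)) for n in("top","scene")}
for n in Q: print(n,(Q[n]-proj(n,X)).round(2).tolist())
W=np.array([two(a,b) for a,b in zip(Q["top"],Q["scene"])])
print(W.round(1)); print([np.linalg.norm(W[i]-W[(i+1)%4]).round(1) for i in range(4)])
Rn,_=Ro.align_vectors(W-W.mean(0),M-M.mean(0)); pn=W.mean(0)-Rn.apply(M.mean(0))
print("in-tool pos",R.inv().apply(pn-p).round(1),"nominal",R.inv().apply(pp-p).round(1),"rot diff (phone axes, deg)",np.degrees((Rp.inv()*Rn).as_rotvec()).round(1))
E
```

```text
top [[2.85, -0.93], [2.35, 1.64], [0.79, 2.05], [1.19, 2.87]]
scene [[-0.52, 2.57], [-2.7, -1.34], [2.8, 6.44], [2.26, 1.39]]
[[506.3 222.1 253.6]
 [561.4 205.4 264.9]
 [533.   82.5 231.5]
 [466.   98.3 249.7]]
[np.float64(58.7), np.float64(130.5), np.float64(71.2), np.float64(130.2)]
in-tool pos [-8.6 -0.7 25.7] nominal [-12.3  -0.   19.1] rot diff (phone axes, deg) [ 3.1 -8.5 -0.5]
```

```bash
python3 - <<'E'
from k import *
from rig import sense
D=[([1.31460573,.353616651,1.63403921,0,1.15516827,-.0024],[156.8159,604.587,230.622]),
([1.33994057,0.59920218,1.25503692,-0.10699982,1.7401358,0.03065312],[177.63386815,604.63091219,262.41340145]),
([.613,.667,1.541,-.473,1.585,1.027],[521.5,177.5,157]),([.612,.838,1.554,-.482,1.421,1.11],[524.2,177.9,30.5]),([.611,.564,1.485,-.482,1.728,.95],[523.35,176.76,253.05])]
f=lambda P:np.hstack([fk(q,P)[0]-p for q,p in D]+[(P-P0)*.003])
r=least_squares(f,P0);P=r.x;print(P.round(1),f(P).round(1))
s=sense();R=Ro.from_euler('xyz',s['tcp_rot']);p=s['eef_pos']
g,Rg=grasp(45,-1,30,-3)
pt,Rt=target(); Rf=Rt*Rg; pf=pt+Rt.apply(g)
D=R.inv()*Rf
best=min(np.linspace(0,-6.2,200),key=lambda w:(Ro.from_euler('z',-w)*D).magnitude())
res=(Ro.from_euler('z',-best)*D).as_rotvec();print('rz first',best.round(3),'then',res.round(3))
q=s['qpos']
for w in np.linspace(0,best,6)[1:]:
    q,e=ik(p+[0,0,40],R*Ro.from_euler('z',w),q,P);print(q.round(2),e.round(3))
for k in(.5,1):
    q,e=ik(p+[0,0,40],R*Ro.from_euler('z',best)*Ro.from_rotvec(k*res),q,P);print('turn',q.round(2),e.round(3))
for k in(.5,1):
    h=pf+[0,0,120]; q,e=ik(p+[0,0,40]+k*(h-p-[0,0,40]),Rf,q,P);print('hov',q.round(2),e.round(3))
q,e=ik(pf,Rf,q,P);print('fin',pf.round(1),Rf.as_euler('xyz').round(3),q.round(2),e.round(3))
print('wrist at', (pf-Rf.apply([0,0,P[5]])).round())
E
```

```text
[294.6   1.4 563.5  57.8 493.8 339.8] [ 1.4 -0.6  0.   1.1 -0.4  0.2  0.   0.1 -0.2  0.  -0.2  0.2  0.4  0.2
 -0.3 -0.1 -0.1  0.1 -0.1  0.   0. ]
rz first -3.303 then [0.248 0.71  0.013]
[ 0.61  0.53  1.45 -0.49  1.79  0.26] 0.0
[ 0.61  0.53  1.45 -0.49  1.79 -0.4 ] 0.0
[ 0.61  0.53  1.45 -0.49  1.79 -1.06] 0.0
[ 0.61  0.53  1.45 -0.49  1.79 -1.72] 0.0
[ 0.61  0.53  1.45 -0.49  1.79 -2.38] 0.0
turn [ 0.73  0.64  1.49 -0.74  1.9  -2.3 ] 0.0
turn [ 0.8   0.77  1.55 -0.97  2.01 -2.22] 0.0
hov [ 0.63  0.71  1.79 -1.06  1.82 -2.12] 0.0
hov [ 0.4   0.71  1.96 -1.24  1.64 -2.02] 0.0
fin [ 525.1 -128.2  106.6] [-3.142 -1.484 -1.499] [ 0.4   0.94  1.91 -1.24  1.58 -1.85] 0.0
wrist at [501. 209. 136.]
```

```bash
sed -i 's/^P0=.*/P0=np.array([294.6,1.4,563.5,57.8,493.8,339.8])/' k.py
python3 -m creep '[{"x":0,"y":0,"z":0,"rx":0,"ry":0,"rz":-0.165,"hand":50},{"x":0,"y":0,"z":0,"rx":0,"ry":0,"rz":-0.165,"hand":50},{"x":0,"y":0,"z":0,"rx":0,"ry":0,"rz":-0.165,"hand":50},{"x":0,"y":0,"z":0,"rx":0,"ry":0,"rz":-0.165,"hand":50},{"x":0,"y":0,"z":0,"rx":0,"ry":0,"rz":-0.165,"hand":50},{"x":0,"y":0,"z":0,"rx":0,"ry":0,"rz":-0.165,"hand":50},{"x":0,"y":0,"z":0,"rx":0,"ry":0,"rz":-0.165,"hand":50},{"x":0,"y":0,"z":0,"rx":0,"ry":0,"rz":-0.165,"hand":50},{"x":0,"y":0,"z":0,"rx":0,"ry":0,"rz":-0.165,"hand":50},{"x":0,"y":0,"z":0,"rx":0,"ry":0,"rz":-0.165,"hand":50},{"x":0,"y":0,"z":0,"rx":0,"ry":0,"rz":-0.165,"hand":50},{"x":0,"y":0,"z":0,"rx":0,"ry":0,"rz":-0.165,"hand":50},{"x":0,"y":0,"z":0,"rx":0,"ry":0,"rz":-0.165,"hand":50},{"x":0,"y":0,"z":0,"rx":0,"ry":0,"rz":-0.165,"hand":50},{"x":0,"y":0,"z":0,"rx":0,"ry":0,"rz":-0.165,"hand":50},{"x":0,"y":0,"z":0,"rx":0,"ry":0,"rz":-0.165,"hand":50},{"x":0,"y":0,"z":0,"rx":0,"ry":0,"rz":-0.165,"hand":50},{"x":0,"y":0,"z":0,"rx":0,"ry":0,"rz":-0.165,"hand":50},{"x":0,"y":0,"z":0,"rx":0,"ry":0,"rz":-0.165,"hand":50},{"x":0,"y":0,"z":0,"rx":0,"ry":0,"rz":-0.165,"hand":50}]'
python3 - <<'E'
from k import *
from rig import sense
s=sense();R=Ro.from_euler('xyz',s['tcp_rot']);p=s['eef_pos']
g,Rg=grasp(45,-1,30,-3)
pt,Rt=target(); Rf=Rt*Rg; pf=pt+Rt.apply(g)
print(s['qpos'].round(2))
plan(np.array([524,20,290.]),R)
print('turn',(R.inv()*Rf).as_rotvec().round(3))
E
```

```text
clock: 9.85
eef_pos: [523.5, 176.8, 253.2]
tcp_rot: [2.978, -0.775, -1.597]
contact_force: [-0.2, -0.6, -1.7]
opening: 0.741
grasp_force: 65.7
[ 0.61  0.56  1.48 -0.48  1.73 -2.36]
target [524.  20. 290.] rot total [0. 0. 0.] rows 0 each [0. 0. 0.] | then shift [137.7 -18.1  81.5] rows 4 each [34.4 -4.5 20.4]
  ik [ 0.41  0.41  1.64 -0.59  1.63 -2.51] 0.0
turn [0.247 0.711 0.016]
```

Now I translate over (5 rows), then turn (5 rows).

```bash

python3 -m creep '[{"x":20,"y":-3,"z":12,"rx":0,"ry":0,"rz":0,"hand":50},{"x":34,"y":-4,"z":20,"rx":0,"ry":0,"rz":0,"hand":50},{"x":34,"y":-5,"z":20,"rx":0,"ry":0,"rz":0,"hand":50},{"x":34,"y":-4,"z":20,"rx":0,"ry":0,"rz":0,"hand":50},{"x":16,"y":-2,"z":10,"rx":0,"ry":0,"rz":0,"hand":50},{"x":0,"y":0,"z":0,"rx":0.05,"ry":0.142,"rz":0.003,"hand":50},{"x":0,"y":0,"z":0,"rx":0.05,"ry":0.142,"rz":0.003,"hand":50},{"x":0,"y":0,"z":0,"rx":0.05,"ry":0.142,"rz":0.003,"hand":50},{"x":0,"y":0,"z":0,"rx":0.05,"ry":0.142,"rz":0.003,"hand":50},{"x":0,"y":0,"z":0,"rx":0.047,"ry":0.142,"rz":0.003,"hand":50},{"x":0,"y":0,"z":0,"rx":0,"ry":0,"rz":0,"hand":50},{"x":0,"y":0,"z":0,"rx":0,"ry":0,"rz":0,"hand":50}]'
python3 - <<'E'
from k import *
from rig import sense
s=sense()
g,Rg=grasp(45,-1,30,-3)
pt,Rt=target(); Rf=Rt*Rg; pf=pt+Rt.apply(g)
print(s['qpos'].round(2))
plan(pf+[0,0,130],Rf)
E
```

```text
clock: 11.35
eef_pos: [523.7, 19.8, 290.9]
tcp_rot: [-3.069, -1.48, -1.576]
contact_force: [-0.2, -0.1, -2.3]
opening: 0.741
grasp_force: 66.3
[ 0.62  0.66  1.79 -1.07  1.84 -2.16]
target [ 525.1 -128.2  236.6] rot total [ 0.004  0.003 -0.007] rows 1 each [ 0.0044  0.0035 -0.007 ] | then shift [-41.2   9.1 151.8] rows 4 each [-10.3   2.3  38. ]
  ik [ 0.4   0.69  1.96 -1.24  1.64 -2.04] 0.0
```

```bash

python3 -m creep '[{"x":-6,"y":1.3,"z":22,"rx":0.0044,"ry":0.0035,"rz":-0.007,"hand":50},{"x":-10,"y":2,"z":38,"rx":0,"ry":0,"rz":0,"hand":50},{"x":-10,"y":2.2,"z":38,"rx":0,"ry":0,"rz":0,"hand":50},{"x":-10,"y":2.3,"z":36,"rx":0,"ry":0,"rz":0,"hand":50},{"x":-5,"y":1.3,"z":18,"rx":0,"ry":0,"rz":0,"hand":50},{"x":0,"y":0,"z":0,"rx":0,"ry":0,"rz":0,"hand":50},{"x":0,"y":0,"z":0,"rx":0,"ry":0,"rz":0,"hand":50}]'
python3 - <<'E'
from m import *
for n in("scene","top"): cv2.imwrite(f"pics/hov_{n}.png",grab_frame(n)[:,:,::-1])
s=cv2.imread("pics/hov_scene.png");t=cv2.imread("pics/hov_top.png")
s=sense();R=Ro.from_euler('xyz',s['tcp_rot']);p=s['eef_pos'];print(p.round(1),s['qpos'].round(3))
g,Rg=grasp(45,-1,30,-3)
pt,Rt=target(); plan(pt+Rt.apply(g)+[0,0,130],Rt*Rg)
Rp=R*Rg.inv();pp=p-Rp.apply(g)
M=np.array([(69,33,0),(69,-33,0),(-69,-33,0),(-69,33,0.)])
s=cv2.imread("pics/hov_scene.png");t=cv2.imread("pics/hov_top.png")
X=pp+Rp.apply(M);a=proj("scene",X);b=proj("top",X)
print(a.round(1).tolist(),b.round(1).tolist())
o=(a.mean(0)-[65,75]).astype(int);o2=(b.mean(0)-[40,50]).astype(int)
print(o,o2,((a-o)*4).round().tolist(),((b-o2)*3.2+[520,0]).round().tolist())
A=cv2.resize(s[o[1]:o[1]+150,o[0]:o[0]+130],(520,600));B=cv2.resize(t[o2[1]:o2[1]+100,o2[0]:o2[0]+80],(256,320))
B=cv2.copyMakeBorder(B,0,280,0,0,cv2.BORDER_CONSTANT)
cv2.imwrite("pics/hov.png",np.hstack([A,B]))
E
```

```text
clock: 12.22
eef_pos: [525.2, -128.2, 237.6]
tcp_rot: [-3.138, -1.486, -1.501]
contact_force: [0.4, -0.1, -2.9]
opening: 0.736
grasp_force: 66.2
[ 525.4 -127.7  237.5] [ 0.399  0.695  1.959 -1.243  1.646 -2.032]
target [ 525.1 -128.2  236.6] rot total [-0.002 -0.003  0.   ] rows 1 each [-0.002  -0.0027  0.    ] | then shift [-0.9  0.3  0.5] rows 1 each [-0.9  0.3  0.5]
  ik [ 0.4   0.69  1.96 -1.24  1.64 -2.04] 0.0
[[286.0, 174.9], [264.1, 167.4], [250.4, 216.5], [271.7, 224.8]] [[360.6, 207.0], [362.7, 228.6], [386.9, 227.9], [384.8, 208.0]]
[203 120] [333 167] [[332.0, 220.0], [244.0, 189.0], [190.0, 386.0], [275.0, 419.0]] [[608.0, 128.0], [615.0, 197.0], [692.0, 195.0], [686.0, 131.0]]
```

View pics/hov.png

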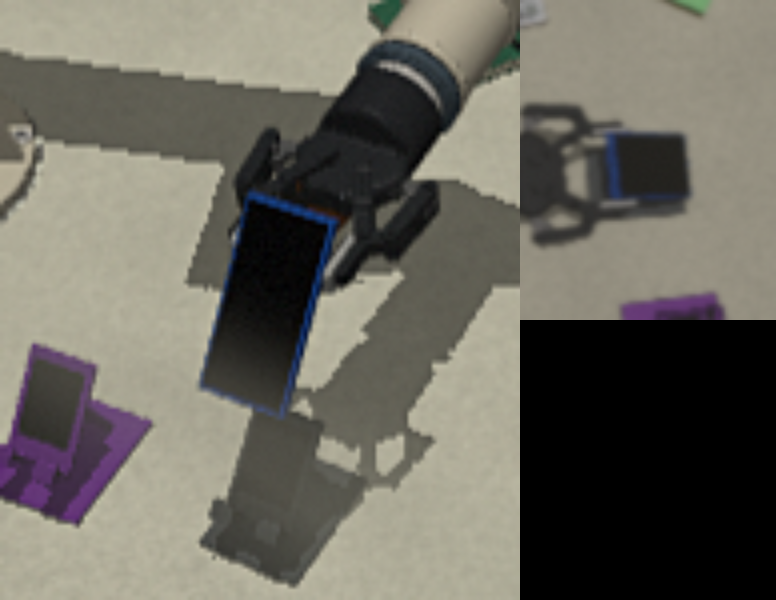

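```bash
cat > t.py <<'E'
from m import *
def est(sc,tp,M):
    W=np.array([two(b,a) for a,b in zip(sc,tp)])
    Rn,_=Ro.align_vectors(W-W.mean(0),M-M.mean(0)); return W,Rn,W.mean(0)-Rn.apply(M.mean(0))
M=np.array([(69,33,0),(69,-33,0),(-69,-33,0),(-69,33,0.)])
E
python3 - <<'E'
from t import *
o=np.array([203,120]);o2=np.array([333,167])
sc=(np.array([(336,216),(250,193),(201,388),(286,416)])-1.5)/4+o
tp=(np.array([(608,131),(613,198),(690,197),(686,132)])-[520,0]-1)/3.2+o2
W,Rn,pn=est(sc,tp,M)
print(W.round(1),[np.linalg.norm(W[i]-W[(i+1)%4]).round(1) for i in range(4)])
s=sense();R=Ro.from_euler('xyz',s['tcp_rot']);p=s['eef_pos']
g,Rg=grasp(45,-1,30,-3);Rp=R*Rg.inv();pp=p-Rp.apply(g)
print("rot diff phone axes deg",np.degrees((Rp.inv()*Rn).as_rotvec()).round(1),"pos diff in phone axes",Rp.inv().apply(pn-pp).round(1))
f=lambda P,Q:P+Q.apply([-69,0,4.5])
print("foot nominal",f(pp,Rp).round(1),"seen",f(pn,Rn).round(1)); print("lean seen",np.degrees(np.arccos(Rn.as_matrix()[2,0])).round(1))
E
```

```text
[[ 555.3  -96.6  278.4]
 [ 491.1 -100.9  272.5]
 [ 498.2 -187.9  166.3]
 [ 565.  -184.5  173.4]] [np.float64(64.6), np.float64(137.5), np.float64(67.3), np.float64(137.3)]
rot diff phone axes deg [-4.3  0.4 -1.4] pos diff in phone axes [1.3 0.9 3. ]
foot nominal [ 529.7 -186.6  167.9] seen [ 532.4 -182.9  166.8]
lean seen 39.8
```

The stereo corners show the phone in the hand as planned: it leans 39.8° and its foot is within about 4 mm of the nominal position. I go to a stand-off pose (14 mm off the plate, 30 mm up the slope) and feel for the plate from there.

```bash
python3 - <<'E'
from k import *
g,Rg=grasp(45,-1,30,-3)
for o,u in((14,30),(4.5,30),(4.5,0)):
    pt,Rt=target(o,u); plan(pt+Rt.apply(g),Rt*Rg)
Rf=Rt*Rg
print("toward plate in tool",Rf.inv().apply(Rt.apply([0,0,1])).round(3),"down slope",Rf.inv().apply(Rt.apply([-1,0,0])).round(3),"world",Rt.apply([0,0,1]).round(2),Rt.apply([-1,0,0]).round(2))
E
```

```text
target [ 524.3 -116.2  135.7] rot total [-0.002 -0.003  0.   ] rows 1 each [-0.002  -0.0027  0.    ] | then shift [-102.4    0.3   -2.7] rows 3 each [-34.1   0.1  -0.9]
  ik [ 0.42  0.89  1.92 -1.22  1.6  -1.89] 0.0
target [ 523.8 -108.9  129.6] rot total [-0.002 -0.003  0.   ] rows 1 each [-0.002  -0.0027  0.    ] | then shift [-109.1    0.3   -9.4] rows 3 each [-36.4   0.1  -3.1]
  ik [ 0.43  0.9   1.91 -1.2   1.6  -1.88] 0.0
target [ 525.1 -128.2  106.6] rot total [-0.002 -0.003  0.   ] rows 1 each [-0.002  -0.0027  0.    ] | then shift [-130.4    0.3   11.8] rows 3 each [-43.5   0.1   3.9]
  ik [ 0.4   0.94  1.91 -1.24  1.58 -1.85] 0.0
toward plate in tool [-0.707  0.    -0.707] down slope [-0.707 -0.     0.707] world [-0.05  0.76 -0.64] [ 0.05 -0.64 -0.77]
```

```bash

python3 -m creep '[{"x":-20,"y":0,"z":-0.5,"rx":-0.002,"ry":-0.0027,"rz":0,"hand":50},{"x":-34,"y":0.3,"z":-1,"rx":0,"ry":0,"rz":0,"hand":50},{"x":-30,"y":0,"z":-1,"rx":0,"ry":0,"rz":0,"hand":50},{"x":-12,"y":0,"z":-0.2,"rx":0,"ry":0,"rz":0,"hand":50},{"x":-6.4,"y":0,"z":0,"rx":0,"ry":0,"rz":0,"hand":50},{"x":0,"y":0,"z":0,"rx":0,"ry":0,"rz":0,"hand":50},{"x":0,"y":0,"z":0,"rx":0,"ry":0,"rz":0,"hand":50}]'
python3 -m creep '[{"x":-3.5,"y":0,"z":-3.5,"rx":0,"ry":0,"rz":0,"hand":50},{"x":0,"y":0,"z":0,"rx":0,"ry":0,"rz":0,"hand":50}]'
python3 -m creep '[{"x":-1.4,"y":0,"z":-1.4,"rx":0,"ry":0,"rz":0,"hand":50},{"x":0,"y":0,"z":0,"rx":0,"ry":0,"rz":0,"hand":50}]'
```

```text
clock: 13.2
eef_pos: [523.8, -117.1, 136.1]
tcp_rot: [3.139, -1.484, -1.498]
contact_force: [-0.4, -0.2, -1.5]
opening: 0.736
grasp_force: 66.3
clock: 13.45
eef_pos: [523.5, -113.1, 132.3]
tcp_rot: [3.134, -1.484, -1.492]
contact_force: [-0.3, 0.4, -2.3]
opening: 0.731
grasp_force: 66.3
clock: 13.7
eef_pos: [523.3, -111.7, 130.8]
tcp_rot: [3.128, -1.484, -1.486]
contact_force: [0.9, -0.5, -2.8]
opening: 0.741
grasp_force: 66.3
```

```bash

for i in 1 2 ; do python3 -m creep '[{"x":-1.4,"y":0,"z":-1.4,"rx":0,"ry":0,"rz":0,"hand":50},{"x":0,"y":0,"z":0,"rx":0,"ry":0,"rz":0,"hand":50}]' | grep -E "eef|contact|tcp"; done
```

```text
eef_pos: [523.1, -110.3, 129.5]
tcp_rot: [3.125, -1.484, -1.484]
contact_force: [-0.3, 0.2, -1.8]
eef_pos: [523.0, -108.8, 128.4]
tcp_rot: [3.125, -1.484, -1.484]
contact_force: [-0.1, -0.8, -2.0]
```

```bash

python3 -m creep '[{"x":-1,"y":0,"z":-1,"rx":0,"ry":0,"rz":0,"hand":50},{"x":0,"y":0,"z":0,"rx":0,"ry":0,"rz":0,"hand":50}]' | grep -E "eef|contact"; python3 -m creep '[{"x":-1,"y":0,"z":-1,"rx":0,"ry":0,"rz":0,"hand":50},{"x":0,"y":0,"z":0,"rx":0,"ry":0,"rz":0,"hand":50}]' | grep -E "eef|contact"; python3 -m creep '[{"x":-1,"y":0,"z":-1,"rx":0,"ry":0,"rz":0,"hand":50},{"x":0,"y":0,"z":0,"rx":0,"ry":0,"rz":0,"hand":50}]' | grep -E "eef|contact"
```

```text
eef_pos: [522.9, -107.7, 127.5]
contact_force: [0.6, -2.3, -0.3]
eef_pos: [522.8, -106.7, 126.6]
contact_force: [-0.6, -3.0, 0.7]
eef_pos: [522.7, -105.6, 125.7]
contact_force: [0.8, -1.7, 1.4]
```

Contact with the plate starts about 2 mm beyond the nominal position. I back off 3.5 mm and slide down the slope.

```bash

python3 -m creep '[{"x":2.5,"y":0,"z":2.5,"rx":0,"ry":0,"rz":0,"hand":50},{"x":-5,"y":0,"z":5,"rx":0,"ry":0,"rz":0,"hand":50},{"x":-5,"y":0,"z":5,"rx":0,"ry":0,"rz":0,"hand":50},{"x":-4,"y":0,"z":4,"rx":0,"ry":0,"rz":0,"hand":50},{"x":0,"y":0,"z":0,"rx":0,"ry":0,"rz":0,"hand":50}]'  | grep -E "eef|contact|tcp"
python3 -m creep '[{"x":-2,"y":0,"z":2,"rx":0,"ry":0,"rz":0,"hand":50},{"x":0,"y":0,"z":0,"rx":0,"ry":0,"rz":0,"hand":50}]'  | grep -E "eef|contact"
python3 - <<'E'
from t import *
for n in("scene","top"): cv2.imwrite(f"pics/low_{n}.png",grab_frame(n)[:,:,::-1])
s=cv2.imread("pics/low_scene.png");t=cv2.imread("pics/low_top.png")
A=cv2.resize(s[170:290,215:325],(550,600));B=cv2.resize(t[190:260,340:400],(240,280));B=cv2.copyMakeBorder(B,0,320,0,0,cv2.BORDER_CONSTANT)
cv2.imwrite("pics/low.png",np.hstack([A,B]))
g,Rg=grasp(45,-1,30,-3);pt,Rt=target(4.5,0); plan(pt+Rt.apply(g),Rt*Rg)
E
```

```text
eef_pos: [523.6, -121.5, 112.1]
tcp_rot: [3.116, -1.484, -1.476]
contact_force: [1.2, -3.6, -0.7]
eef_pos: [524.0, -122.9, 110.5]
contact_force: [0.6, -4.3, -0.0]
target [ 525.1 -128.2  106.6] rot total [ 0.001 -0.     0.001] rows 1 each [ 0.0011 -0.0001  0.0013] | then shift [-3.4 -0.8  5.7] rows 1 each [-3.4 -0.8  5.7]
  ik [ 0.4   0.94  1.91 -1.24  1.58 -1.85] 0.0
```

View pics/low.png

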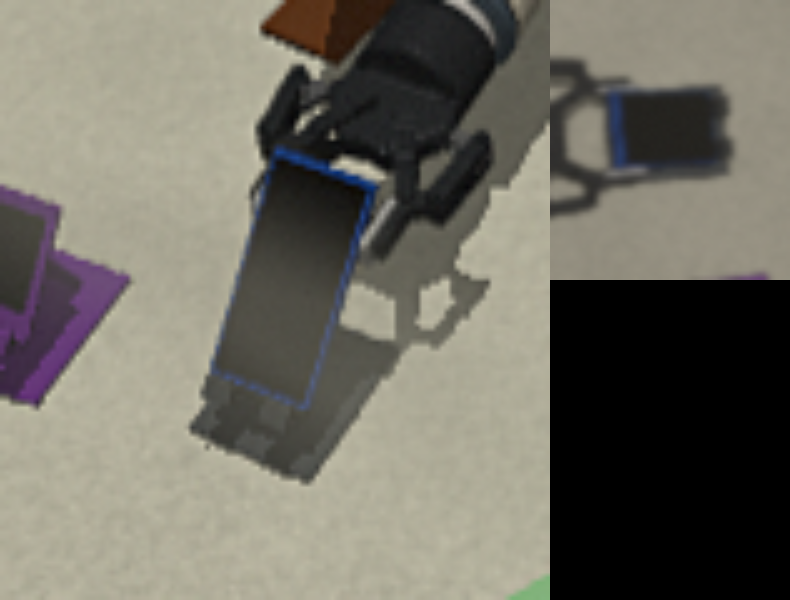

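The foot edge, from crop (213,372) to (305,408), is just above and behind the hooks and is centred. The force is light and comes from the plate. I keep going down in small steps.

```bash

for i in 1; do python3 -m creep '[{"x":-1.4,"y":0,"z":1.4,"rx":0,"ry":0,"rz":0,"hand":50},{"x":0,"y":0,"z":0,"rx":0,"ry":0,"rz":0,"hand":50}]'  | grep -E "eef|contact"; python3 -m creep '[{"x":-1.4,"y":0,"z":1.4,"rx":0,"ry":0,"rz":0,"hand":50},{"x":0,"y":0,"z":0,"rx":0,"ry":0,"rz":0,"hand":50}]'  | grep -E "eef|contact"; python3 -m creep '[{"x":-1.4,"y":0,"z":1.4,"rx":0,"ry":0,"rz":0,"hand":50},{"x":0,"y":0,"z":0,"rx":0,"ry":0,"rz":0,"hand":50}]'  | grep -E "eef|contact"; done
```

```text
eef_pos: [524.2, -124.0, 109.2]
contact_force: [0.6, -2.1, 2.1]
eef_pos: [524.3, -125.4, 107.6]
contact_force: [0.2, -2.7, 1.9]
eef_pos: [524.2, -126.7, 106.0]
contact_force: [1.5, -4.4, 3.8]
```

```bash

python3 -m creep '[{"x":-1,"y":0,"z":1.2,"rx":0,"ry":0,"rz":0,"hand":50},{"x":0,"y":0,"z":0,"rx":0,"ry":0,"rz":0,"hand":50}]'  | grep -E "eef|contact"; python3 -m creep '[{"x":-1,"y":0,"z":1.2,"rx":0,"ry":0,"rz":0,"hand":50},{"x":0,"y":0,"z":0,"rx":0,"ry":0,"rz":0,"hand":50}]'  | grep -E "eef|contact"; python3 -m creep '[{"x":-1,"y":0,"z":1.2,"rx":0,"ry":0,"rz":0,"hand":50},{"x":0,"y":0,"z":0,"rx":0,"ry":0,"rz":0,"hand":50}]' | grep -E "eef|contact"
```

```text
eef_pos: [524.5, -127.4, 105.4]
contact_force: [0.1, 1.8, 6.6]
eef_pos: [524.8, -127.9, 105.5]
contact_force: [-2.0, 12.4, 13.4]
eef_pos: [525.1, -128.5, 105.8]
contact_force: [-2.9, 19.2, 20.6]
```

The ledge is felt: the force points up the slope, and the position is within 1 mm of nominal. I relieve the pressure and check before opening.

```bash

python3 -m creep '[{"x":1.3,"y":0,"z":-1.5,"rx":0,"ry":0,"rz":0,"hand":50},{"x":0,"y":0,"z":0,"rx":0,"ry":0,"rz":0,"hand":50},{"x":0,"y":0,"z":0,"rx":0,"ry":0,"rz":0,"hand":50}]'
python3 - <<'E'
from t import *
s=grab_frame("scene")[:,:,::-1]; t=grab_frame("top")[:,:,::-1]
A=cv2.resize(s[170:290,215:325],(550,600));B=cv2.resize(t[190:260,340:400],(240,280));B=cv2.copyMakeBorder(B,0,320,0,0,cv2.BORDER_CONSTANT)
cv2.imwrite("pics/seat.png",np.hstack([A,B]))
E
```

```text
clock: 17.8
eef_pos: [524.7, -127.7, 105.4]
tcp_rot: [3.136, -1.486, -1.494]
contact_force: [-1.5, 10.7, 10.7]
opening: 0.735
grasp_force: 67.1
```

View pics/seat.png

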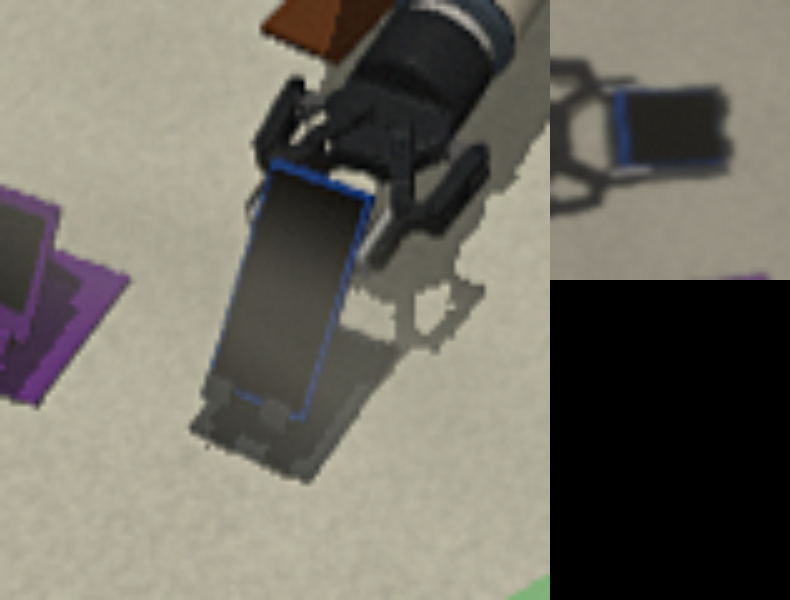

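```bash
python3 - <<'E'
from t import *
n=np.array([-s,0,c]);u=np.array([c,0,s]);seat=np.array([-35,0,34])
P=[ST[0]+ST[1].apply(seat+22*n+10*u+np.array([0,y,0])) for y in(28,10,-10,-28)]
print("hook tops",((proj("scene",P)-[215,170])*5+2).round().tolist(),((proj("top",P)-[340,190])*4+[551.5,1.5]).round().tolist())
pt,Rt=target(); X=pt+Rt.apply(M); print("phone corners",((proj("scene",X)-[215,170])*5+2).round().tolist(),((proj("top",X)-[340,190])*4+[551.5,1.5]).round().tolist())
E
```

```text
hook tops [[205.0, 373.0], [231.0, 384.0], [261.0, 397.0], [289.0, 408.0]] [[724.0, 155.0], [722.0, 135.0], [720.0, 112.0], [718.0, 92.0]]
phone corners [[368.0, 197.0], [267.0, 159.0], [203.0, 383.0], [302.0, 424.0]] [[622.0, 86.0], [629.0, 165.0], [719.0, 162.0], [711.0, 89.0]]
```

The hooks cover the bottom edge at crop (220,385) and (272,412), and the phone is within about 3 mm of the predicted centred pose. I relieve a little more and release.

```bash

python3 -m creep '[{"x":0.8,"y":0,"z":-0.8,"rx":0,"ry":0,"rz":0,"hand":50},{"x":0,"y":0,"z":0,"rx":0,"ry":0,"rz":0,"hand":50},{"x":0,"y":0,"z":0,"rx":0,"ry":0,"rz":0,"hand":64},{"x":0,"y":0,"z":0,"rx":0,"ry":0,"rz":0,"hand":70},{"x":0,"y":0,"z":0,"rx":0,"ry":0,"rz":0,"hand":76},{"x":0,"y":0,"z":0,"rx":0,"ry":0,"rz":0,"hand":84},{"x":0,"y":0,"z":0,"rx":0,"ry":0,"rz":0,"hand":84},{"x":0,"y":0,"z":0,"rx":0,"ry":0,"rz":0,"hand":84}]' 20
python3 -m creep '[{"x":0,"y":0,"z":-8,"rx":0,"ry":0,"rz":0,"hand":84},{"x":0,"y":0,"z":-15,"rx":0,"ry":0,"rz":0,"hand":84},{"x":0,"y":0,"z":-25,"rx":0,"ry":0,"rz":0,"hand":84},{"x":0,"y":0,"z":-30,"rx":0,"ry":0,"rz":0,"hand":84},{"x":0,"y":0,"z":-30,"rx":0,"ry":0,"rz":0,"hand":84},{"x":0,"y":0,"z":-20,"rx":0,"ry":0,"rz":0,"hand":84},{"x":0,"y":0,"z":0,"rx":0,"ry":0,"rz":0,"hand":84},{"x":0,"y":0,"z":0,"rx":0,"ry":0,"rz":0,"hand":84}]'
python3 - <<'E'
from t import *
s=grab_frame("scene")[:,:,::-1]; t=grab_frame("top")[:,:,::-1]
A=cv2.resize(s[170:290,215:325],(550,600));B=cv2.resize(t[190:260,340:400],(240,280));B=cv2.copyMakeBorder(B,0,320,0,0,cv2.BORDER_CONSTANT)
cv2.imwrite("pics/end.png",np.hstack([A,B]))
E
```

```text
clock: 18.9
eef_pos: [524.3, -127.8, 104.9]
tcp_rot: [3.127, -1.484, -1.486]
contact_force: [0.3, -0.3, 0.5]
opening: 0.989
grasp_force: 0.0
clock: 19.9
eef_pos: [515.2, -1.0, 116.0]
tcp_rot: [3.122, -1.484, -1.48]
contact_force: [0.2, -0.4, -0.9]
opening: 0.986
grasp_force: 0.0
```

View pics/end.png

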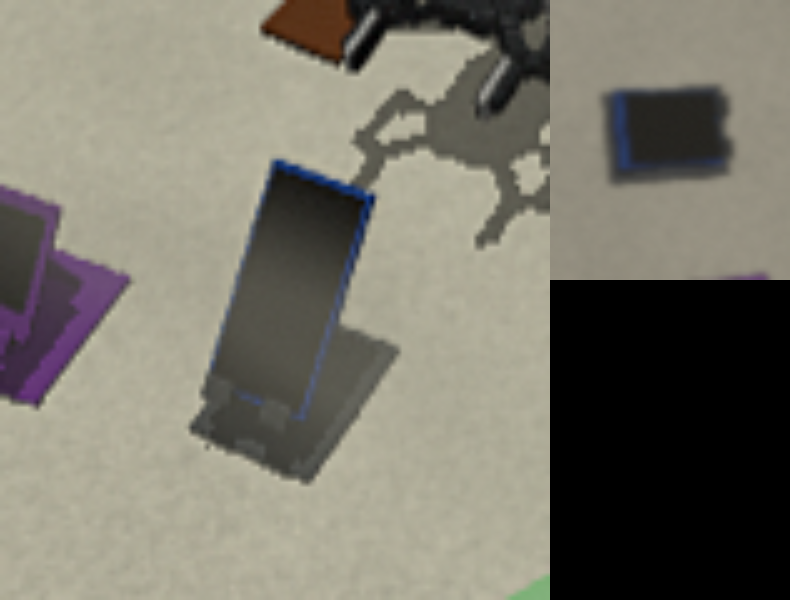

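The phone stands released on the grey stand, corners from crop (275,160) to (303,418). Its foot is in the hooks, the screen faces out, and the gripper is clear of it.

```bash
python3 -c "
from rig import *
print(sign_off())"
```

```text
the job is handed in; nothing more can be done
None
```

The phone is standing on the grey stand with its camera end up, bottom edge in the hooks and centred to about 3 mm, and screen facing out. It was lowered in the fingers until the ledge was felt, then released; I saw no other object moved, and the job is handed in at about 20 s (no verdict was returned).

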